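Build the spring pack for the etching press

ROBOT

A 7-joint arm with a two-finger parallel gripper is mounted at the origin on the work surface. World frame = base frame: x ahead of the robot, y to its left, z up, the work surface at z = 0. Lengths are in m, angles in rad, forces in N, time in s.
With the tool pointing down it reaches from about 0.425 to 0.975 m from the base axis. Payload 16.7 kg.
Tool frame: the origin (TCP) lies on the mounting face of the last link; the fingertips stand 173 mm ahead of it and the grasp point (between the pads) lies 155 mm ahead of it; x points along the fingers, y is the direction in which the jaws open and shut, and the axes are right-handed (so a half turn about x gives the same grasp; the last joint's range is limited). The gripper opens to 85 mm and grips with 20 to 120 N. Pads are 22 mm wide; open, the fingers measure 114 mm over their backs; the gripper's body (76 mm by 85 mm) begins 54 mm behind the grasp point. The pads swing forward as they close: fully open they stand 13 mm farther back than shut.
Start: joints at [1.056, 0.426, 0.074, 1.606, -0.034, 1.111, -0.067], TCP at [0.241, -0.63, 0.405] pointing down, gripper open.
Joint ranges: [-2.85, 2.85], [-0.5, 2.14], [-1.23, 1.37], [0.21, 2.46], [-1.02, 4.16], [0.16, 2.05], [-2.73, 2.73]. Speed limits (rad/s): [1.89, 1.89, 2.39, 2.39, 3.01, 3.01, 3.01].

INTERFACE

Orientations are given as [roll, pitch, yaw] about the fixed x, y, z axes, in that order (R = Rz(yaw) Ry(pitch) Rx(roll)).
In Python, from bench import move_pose, line_to, goto_joints, ungrasp, gripper_close, hold, inverse_kinematics, sense, read_camera, camera_params, IKError, job_done, masks_of, pinpoint gives the robot as it stands. Calls block until the motion is done:
- move_pose(position, orientation): joint-space move of the TCP to a pose.
- line_to(position, feed=0.15, frame=None): straight line of the TCP; frame=None keeps the orientation; feed is the mean speed in m/s.
- goto_joints(angles): joint-space move.
- ungrasp() and gripper_close(grasp_force=None): open the fingers fully, or close them until they stop; grasp_force is the grip in N (None keeps the last).
- hold(seconds).
- inverse_kinematics(position, orientation): joint angles nearest the present ones, or None.
- sense(): the state.
- read_camera(name): name is "side" or "top"; returns the picture (480x640x3 uint8, red, green, blue); there is no depth.
- camera_params(name): a dict with "mtx" (3x3 intrinsics, pixels), "rvec" (rotation vector, rad) and "tvec" (3), from world to camera coordinates, as OpenCV has them. Camera axes: x right, y down, z forward; pixel columns grow to the right and rows downward; lengths in m; the calibration is good to about 2 mm. A picture is of the moment at which its call begins. camera_params takes no time and is no camera call.
A pose or a line that the arm cannot do raises IKError and nothing moves.
- job_done(): hands the job in, once; it reports no verdict.
Trained networks look in the newest picture that a camera, given by its name, has taken for a name from the list of things; names that differ only in an ending like _2 or _b are one class to them, and where a whole thing is asked for, a point or a joint stands for the part that bears it (a point fixed in the world has none). Each returns a list of dicts, best first, with "confidence" (0 to 1); they miss things now and then, are a little off and sometimes report something else, mostly with a low value. They report only what shows in the picture. A call takes as long as a camera call. They do not tell look-alikes from the thing itself.
- masks_of(camera, name): "pixels" (480x640 bool, what is visible of it) and "point" ([column, row] in pixels, amid what is visible of it).
- pinpoint(camera, name): "point" ([column, row] in pixels: a listed point, or the origin of a listed thing).
The state is a dict: "time_s": time; "joint_pos": joint angles; "joint_velocities": joint speeds; "effort": joint torques, N m; "tool_pos": TCP position; "tool_rot": TCP orientation; "contact_force": force on the tool from outside, world axes, zero at the start; "wrist_torque": the same for the moment, N m; "gripper_width": finger opening in m.
Only numpy, scipy, OpenCV 4.12 (cv2) and the standard library are available. Lean on these libraries where they do the work, as an engineer would, in place of code of your own. Each camera call takes 0.05 s, during which the arm holds its last target. There are 200 camera calls.

TASK

Build the press's spring pack on the arbor from the disc springs in the carousel, each used the way up it lies, turning the carousel to bring the ones you need to the open side of its guard: first a dished one (hollow up) on the seat, a domed one (blue side up) on it rim to rim, and so on alternately, making as many complete pairs as the springs allow and leaving any spare spring in the carousel. Then put the brass cap over the arbor, down flat on the pack. Leave the tin, the bottle and the cup where they are.

Things in the scene. Friction and masses are not known exactly. Their poses are not given: they have to be found in the camera images.
- stand: fixed foot, column and wire guard of the parts carousel; origin on the table on the turning axis. Guard: radial wires and a rim wire of 147 mm radius over the bays, 81 to 89 mm above the table; hub 40 mm wide, 90 mm high. Only towards its own -x (48 deg either side) is the guard open; springs can be lifted out only there
- pickup (a point): middle of the guard's opening: 115 mm from the turning axis in the stand's own -x direction, 55 mm above the table (bay pad height). A bay turned to this point can be picked from
- rotor: the carousel's plywood disc (344 mm across, upper face 30 mm above the table) with its bays and pins; origin on the turning axis at table height, own -x points to bay 0. Turns endlessly about the vertical both ways and stays where left (friction about 0.12 N m)
- bay0 (a point): on the disc: pad centre of bay 0, 115 mm from the axis, 55 mm above the table. Six alike bays, every 60 deg: a yellow pad 56 mm across, 25 mm tall, with a black stub 20 mm across standing 12 mm above the pad; a spring lies on the pad around the stub with 3 mm play
- pin0 (a point): on the disc: top centre of turning pin 0, 135 mm above the table, 160 mm from the axis, 30 deg counter-clockwise from bay 0. Six alike red upright pins, every 60 deg, midway between bays, 16 mm across, outside the guard's rim wire and 46 mm taller, to be gripped from above and led round to turn the disc
- spring1: disc spring, may be absent: 60 mm over its wide rim (4 mm high, flat), 26 mm bore, 8 mm high, narrow end a flat ring of 36 mm, 0.09 kg; convex side blue, hollow side bare steel. Origin: on the axis in the wide rim's flat face; own z towards the narrow end: z up = domed (rim lowest, blue up), z down = dished (rim and origin at the top)
- spring2: disc spring, the same kind and frame as spring1, may be absent
- spring3: disc spring, the same kind and frame as spring1, may be absent
- spring4: disc spring, the same kind and frame as spring1, may be absent
- spring5: disc spring, the same kind and frame as spring1, may be absent
- spring6: disc spring, the same kind and frame as spring1, may be absent
- arbor: fixed green stand with the upright arbor, origin on the table on the axis: foot 100 mm across and 10 mm high, dark column 56 mm across up to 35 mm height (the seat), then the steel arbor pin of 22 mm diameter, 57 mm tall above the seat, its last 6 mm tapered to 10 mm diameter
- seat (a point): centre of the arbor's seat (35 mm above the table); own z up
- cap: brass pressure cap, 44 mm across, 36 mm tall, 0.10 to 0.21 kg, standing open side down; blind bore from below 27 mm wide and 28 mm deep. Origin: centre of its underside, z up
- ink_tin: bystander: blue tin, 68 mm across, 75 mm tall, origin at the underside
- glue: bystander: white bottle with red cap, 50 mm across, 130 mm tall, origin at the underside
- brush_jar: bystander: empty green glass cup, 72 mm across, 85 mm tall, origin at the underside
There are look-alikes about, which are no part of the job. What is shaped like the spring1 but pink or red is not meant.

How it is judged:
On the way, in this order (a step that is already met when the one before it is completed fails the run):
1. a dished spring lies on the arbor's seat (((z of spring2 in the frame of seat between 0.0055 and 0.0105 m and horizontal distance between spring2 and seat below 0.006 m and angle between spring2's own z axis and vertical above 2.99 rad) or (z of spring4 in the frame of seat between 0.0055 and 0.0105 m and horizontal distance between spring4 and seat below 0.006 m and angle between spring4's own z axis and vertical above 2.99 rad) or (z of spring6 in the frame of seat between 0.0055 and 0.0105 m and horizontal distance between spring6 and seat below 0.006 m and angle between spring6's own z axis and vertical above 2.99 rad))), for 0.2 s.
2. a domed spring lies on it, rim to rim: the first pair (((z of spring2 in the frame of seat between 0.0055 and 0.0105 m and horizontal distance between spring2 and seat below 0.006 m and angle between spring2's own z axis and vertical above 2.99 rad) or (z of spring4 in the frame of seat between 0.0055 and 0.0105 m and horizontal distance between spring4 and seat below 0.006 m and angle between spring4's own z axis and vertical above 2.99 rad) or (z of spring6 in the frame of seat between 0.0055 and 0.0105 m and horizontal distance between spring6 and seat below 0.006 m and angle between spring6's own z axis and vertical above 2.99 rad)) and ((z of spring1 in the frame of seat between 0.0055 and 0.0105 m and horizontal distance between spring1 and seat below 0.006 m and angle between spring1's own z axis and vertical below 0.15 rad) or (z of spring3 in the frame of seat between 0.0055 and 0.0105 m and horizontal distance between spring3 and seat below 0.006 m and angle between spring3's own z axis and vertical below 0.15 rad) or (z of spring5 in the frame of seat between 0.0055 and 0.0105 m and horizontal distance between spring5 and seat below 0.006 m and angle between spring5's own z axis and vertical below 0.15 rad))), for 0.2 s.
3. all dished or all domed springs present are used, in an alternating stack; the rest lie in the carousel (((horizontal distance between spring1 and stand below 0.135 m and height (world z) of spring1 between 0.048 and 0.07 m) or (horizontal distance between spring1 and seat below 0.006 m and (z of spring1 in the frame of seat between 0.0055 and 0.0105 m or z of spring1 in the frame of seat between 0.0215 and 0.0265 m or z of spring1 in the frame of seat between 0.0375 and 0.0425 m))) and ((horizontal distance between spring3 and stand below 0.135 m and height (world z) of spring3 between 0.048 and 0.07 m) or (horizontal distance between spring3 and seat below 0.006 m and (z of spring3 in the frame of seat between 0.0055 and 0.0105 m or z of spring3 in the frame of seat between 0.0215 and 0.0265 m or z of spring3 in the frame of seat between 0.0375 and 0.0425 m))) and ((horizontal distance between spring5 and stand below 0.135 m and height (world z) of spring5 between 0.048 and 0.07 m) or (horizontal distance between spring5 and seat below 0.006 m and (z of spring5 in the frame of seat between 0.0055 and 0.0105 m or z of spring5 in the frame of seat between 0.0215 and 0.0265 m or z of spring5 in the frame of seat between 0.0375 and 0.0425 m))) and ((horizontal distance between spring2 and stand below 0.135 m and height (world z) of spring2 between 0.048 and 0.07 m) or (horizontal distance between spring2 and seat below 0.006 m and (z of spring2 in the frame of seat between 0.0055 and 0.0105 m or z of spring2 in the frame of seat between 0.0215 and 0.0265 m or z of spring2 in the frame of seat between 0.0375 and 0.0425 m))) and ((horizontal distance between spring4 and stand below 0.135 m and height (world z) of spring4 between 0.048 and 0.07 m) or (horizontal distance between spring4 and seat below 0.006 m and (z of spring4 in the frame of seat between 0.0055 and 0.0105 m or z of spring4 in the frame of seat between 0.0215 and 0.0265 m or z of spring4 in the frame of seat between 0.0375 and 0.0425 m))) and ((horizontal distance between spring6 and stand below 0.135 m and height (world z) of spring6 between 0.048 and 0.07 m) or (horizontal distance between spring6 and seat below 0.006 m and (z of spring6 in the frame of seat between 0.0055 and 0.0105 m or z of spring6 in the frame of seat between 0.0215 and 0.0265 m or z of spring6 in the frame of seat between 0.0375 and 0.0425 m))) and angle between each of spring1, spring3, spring5's own z axis and vertical below 0.15 rad and angle between each of spring2, spring4, spring6's own z axis and vertical above 2.99 rad and ((not (horizontal distance between spring1 and stand below 0.135 m and height (world z) of spring1 between 0.048 and 0.07 m) and not (horizontal distance between spring3 and stand below 0.135 m and height (world z) of spring3 between 0.048 and 0.07 m) and not (horizontal distance between spring5 and stand below 0.135 m and height (world z) of spring5 between 0.048 and 0.07 m)) or (not (horizontal distance between spring2 and stand below 0.135 m and height (world z) of spring2 between 0.048 and 0.07 m) and not (horizontal distance between spring4 and stand below 0.135 m and height (world z) of spring4 between 0.048 and 0.07 m) and not (horizontal distance between spring6 and stand below 0.135 m and height (world z) of spring6 between 0.048 and 0.07 m)))), for 0.2 s.
4. the cap sits on the pack ((z of cap in the frame of seat between 0.0295 and 0.035 m or z of cap in the frame of seat between 0.0455 and 0.051 m) and horizontal distance between cap and seat below 0.006 m and angle between cap's own z axis and vertical below 0.12 rad and linear speed of cap below 0.02 m/s), for 0.2 s.
At the end, for the whole second after the job is handed in: On the arbor (6 mm): dished, domed, dished, domed.. with rims 8, 24, (40) mm above the seat (2.5 mm), as many pairs as the springs allow; spares on carousel bays, faces unchanged; cap upright (0.12 rad), flat on the pack (2.5 mm); all at rest; bystanders within 30 mm (all of step 3 and all of step 4 and linear speed of each of spring1, spring3, spring5, spring2, spring4, spring6 below 0.02 m/s and distance of each of ink_tin, glue, brush_jar from where it was at the start of the episode below 0.03 m); the robot touches nothing.
It fails at once if ink_tin is knocked over (angle between ink_tin's own z axis and vertical above 0.5 rad).
It fails at once if glue is knocked over (angle between glue's own z axis and vertical above 0.5 rad).
It fails at once if brush_jar is knocked over (angle between brush_jar's own z axis and vertical above 0.5 rad).
Of spring1, spring2, spring3, spring4, spring5, spring6 only 5 to 6 are there at a start; the rules pass over those that are not, and their reading is None.
At some moment in a run one of cap may be knocked a few centimetres aside while the robot is not near it.
It also fails if it takes over 210 s, if anything falls off the work surface, if the arm or the gripper's body presses on something with over 40 N, if the wrist force passes 120 N, or if a joint passes its speed limit or range.

## Working session

There is one attempt and no reset: what is moved stays moved. The work goes in short steps, each a Python script; the robot and the scene stay as the last script left them, time stands still between calls to the robot, and variables do not carry over. Pictures are saved under pics/ and viewed, about 12 in all and at most 16, crops included, and the job is handed in when it is done.

```bash
ls; mkdir -p pics; cat > h.py <<'E'
import numpy as np, cv2
from bench import *
def cam(n):
    p=camera_params(n); R=cv2.Rodrigues(np.array(p["rvec"],float))[0]; t=np.array(p["tvec"],float).reshape(3); return np.array(p["mtx"],float),R,t
def ray(n,px):
    K,R,t=cam(n); d=R.T@np.linalg.solve(K,[px[0],px[1],1]); return -R.T@t,d/np.linalg.norm(d)
def atz(n,px,z):
    o,d=ray(n,px); return o+d*(z-o[2])/d[2]
def tri(pa,pb):
    (o1,d1),(o2,d2)=ray("side",pa),ray("top",pb)
    s=np.linalg.lstsq(np.c_[d1,-d2],o2-o1,rcond=None)[0]
    a,b=o1+s[0]*d1,o2+s[1]*d2
    return (a+b)/2,np.linalg.norm(a-b)
def proj(n,X):
    K,R,t=cam(n); x=K@(R@np.asarray(X,float)+t); return x[:2]/x[2]
def shot(n,f,box=None,s=1):
    im=read_camera(n)[...,::-1]
    if box: im=im[box[1]:box[3],box[0]:box[2]]
    cv2.imwrite("pics/"+f,cv2.resize(im,None,fx=s,fy=s,interpolation=cv2.INTER_CUBIC))
E
python3 - <<'E'
from h import *
for n in("side","top"):
    shot(n,n+"0.png"); o,d=ray(n,(320,240)); print(n,o.round(3),d.round(3))
P={}
for k in["pickup","bay0","pin0","seat","arbor","stand","rotor","cap","ink_tin","glue","brush_jar"]:
    for n in("side","top"):
        r=pinpoint(n,k); P[k,n]=r
        print(k,n,[(np.round(q["point"],1).tolist(),round(q["confidence"],2)) for q in r[:3]])
    if P[k,"side"] and P[k,"top"]:
        X,e=tri(P[k,"side"][0]["point"],P[k,"top"][0]["point"]); print("   ",X.round(4),round(e,4))
for n in("side","top"): print(n,[(np.round(q["point"],1).tolist(),round(q["confidence"],2)) for q in pinpoint(n,"spring1")])
print(sense())
E
```

```text
pics
side [ 0.179 -1.022  0.85 ] [ 0.298  0.783 -0.545]
top [0.476 0.042 1.353] [ 0.098 -0.014 -0.995]
pickup side [([328.7, 252.6], 0.29)]
pickup top [([252.2, 190.2], 0.66)]
    [ 0.7195  0.2167 -0.0655] 0.0782
bay0 side [([348.8, 220.6], 0.51)]
bay0 top [([285.0, 287.6], 0.55)]
    [0.5707 0.0676 0.1592] 0.1891
pin0 side []
pin0 top [([285.3, 286.4], 0.95)]
seat side [([315.5, 341.1], 0.85), ([372.4, 238.4], 0.6)]
seat top [([416.1, 290.6], 0.94), ([161.5, 341.9], 0.41)]
    [ 0.4712 -0.2186  0.0346] 0.0007
arbor side [([315.3, 348.3], 0.87)]
arbor top [([413.5, 290.4], 0.63), ([322.7, 217.2], 0.46)]
    [ 0.4715 -0.2164  0.0113] 0.0013
stand side [([330.0, 257.0], 0.78)]
stand top [([282.5, 228.5], 0.95)]
    [ 0.6429  0.1211 -0.0092] 0.001
rotor side [([327.4, 258.9], 0.91)]
rotor top [([281.0, 230.1], 0.74), ([416.5, 287.9], 0.38)]
    [ 0.6384  0.126  -0.0175] 0.0016
cap side [([353.6, 387.7], 0.72)]
cap top [([458.6, 277.2], 0.8)]
    [ 5.055e-01 -3.390e-01 -3.000e-04] 0.0028
ink_tin side [([409.5, 330.7], 0.87), ([353.4, 254.8], 0.39)]
ink_tin top [([416.7, 207.3], 0.85), ([
[... 581 characters left out ...]
2], 0.54)]
{'time_s': 1.3, 'joint_pos': array([ 1.0555129 ,  0.42610125,  0.07393752,  1.60602557, -0.03409353,
        1.11080214, -0.0670594 ]), 'joint_velocities': array([ 0.00041216,  0.00169222, -0.00020435, -0.00061382, -0.00071426,
       -0.00185047,  0.00013661]), 'effort': array([-7.81996532e-04, -9.49554205e+01,  3.75626519e+00, -4.63879788e+01,
        1.89282896e-02,  2.28247867e-03,  4.71970077e-05]), 'tool_pos': array([ 0.24137739, -0.63032727,  0.40469078]), 'tool_rot': array([-1.63787096,  1.57071924,  1.86945583]), 'contact_force': array([0.25493685, 0.71174791, 0.4386297 ]), 'wrist_torque': array([ 0.0229937 , -0.01955364, -0.00603495]), 'gripper_width': 0.085307793996932}
```

View pics/top0.png

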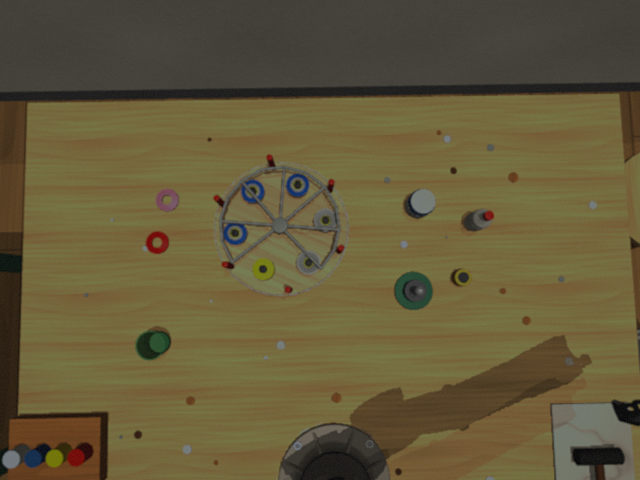

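View pics/side0.png

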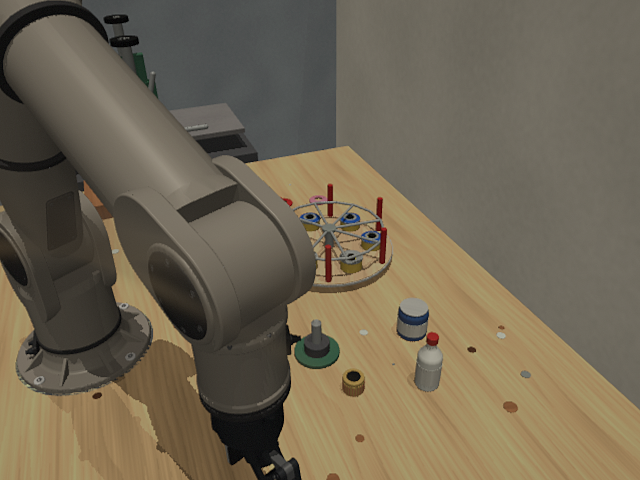

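The top view shows 3 domed springs (blue) at (252,190), (297,185) and (235,233), and 2 dished ones at (325,219) and (308,262). The empty bay is at (263,268). That makes two pairs with one domed spare. The arbor is at (414,290), the cap at (460,277). Next I'll fit the rotor and guard and zoom in.

```bash
cat > fit.py <<'E'
from h import *
from scipy.optimize import least_squares
pts=[((310.4,261.9),.063,1),((324.1,220.2),.063,2),((295.5,187.5),.055,3),((250.7,188.3),.055,4),((231.6,232.4),.055,5)]
def model(p,z,k,r): a=p[2]+k*np.pi/3; return [p[0]+r*np.cos(a),p[1]+r*np.sin(a),z]
f=lambda p:np.concatenate([proj("top",model(p,z,k,.115))-u for u,z,k in pts])
s=least_squares(f,[.643,.121,np.pi]); print("centre/angle of empty bay",s.x,np.degrees(s.x[2]),f(s.x).round(1))
c=s.x
im=read_camera("top")[...,::-1].copy(); S=5; x0,y0=205,150
o=cv2.resize(im[y0:270+30,x0:355],None,fx=S,fy=S,interpolation=cv2.INTER_CUBIC)[:750]
o=cv2.resize(o,None,fx=.8,fy=.8);S=4
def dot(X,col):
    u=proj("top",X); cv2.circle(o,tuple(int(v) for v in ((u-[x0,y0])*S+S/2)),2,col,-1)
for k in range(6):
    dot(model(c,.067,k,.115),(255,255,0)); dot(model(c,.135,k+.5,.160),(255,0,255))
for a in range(0,360,4): dot([c[0]+.147*np.cos(np.radians(a)),c[1]+.147*np.sin(np.radians(a)),.085],(0,255,0))
dot([c[0],c[1],.09],(0,0,255))
for a in range(150,290,10):
    w=np.radians(a)
    u=proj("top",[c[0]+.19*np.cos(w),c[1]+.19*np.sin(w),.03]); cv2.putText(o,str(a),tuple(int(v) for v in ((u-[x0,y0])*S)),0,.35,(0,0,0),1)
cv2.imwrite("pics/fit.png",o)
im=read_camera("side")[...,::-1]; cv2.imwrite("pics/sidecrop.png",cv2.resize(im[180:410,270:450],None,fx=3,fy=2.6,interpolation=cv2.INTER_CUBIC))
E
python3 fit.py
```

```text
centre/angle of empty bay [0.64002143 0.12622034 2.73982352] 156.98032445080455 [-3.4  0.2  0.1 -0.5  0.6 -2.7  0.6  2.7  2.1  0.4]
```

View pics/fit.png

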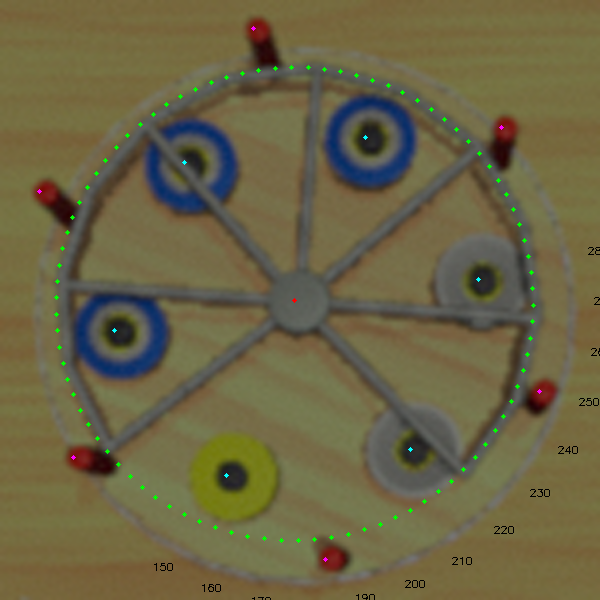

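View pics/sidecrop.png

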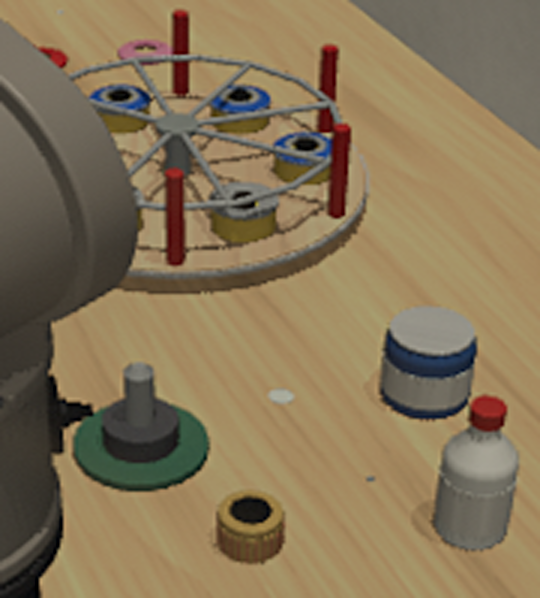

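The crop shows the guard's edge wires ending at zoomed (110,445) and (465,470), with the hub at (300,301). The cap stands by the arbor with a dark inset on top. I'll refine the fit with the stubs, pins and wire ends, then find the arbor's axis by a gentle force probe.

```bash
cat >> h.py <<'E'
from math import pi,cos,sin
G=.155
def mv(p,jaw,line=None,ref=None):
    """grasp point to p, tool down, jaws opening along world angle jaw (mod pi)"""
    pos=[p[0],p[1],p[2]+G]
    if line: return line_to(pos,feed=line)
    q0=np.array(sense()["joint_pos"]); best=None
    for k in(-3,-2,-1,0,1,2,3):
        o=[0,pi/2,jaw-pi/2+k*pi]; q=inverse_kinematics(pos,o)
        if q is not None:
            c=np.abs(np.array(q)-q0).max()+.3*abs(q[6])
            if best is None or c<best[0]: best=(c,o)
    if best is None: raise IKError("none")
    move_pose(pos,best[1])
def F(): return np.round(sense()["contact_force"],2)
def ellipse(n,lo,hi,box):
    im=cv2.cvtColor(read_camera(n),cv2.COLOR_RGB2HSV); m=cv2.inRange(im,lo,hi)
    k=np.zeros_like(m); k[box[1]:box[3],box[0]:box[2]]=255; m&=k
    m=cv2.morphologyEx(m,cv2.MORPH_OPEN,np.ones((3,3)))
    p=cv2.findNonZero(m); return cv2.fitEllipse(cv2.convexHull(p)),int((m>0).sum())
E
cat > fit2.py <<'E'
from h import *
from scipy.optimize import least_squares
U=lambda z:np.array([205+(z[0]-1.5)/4,150+(z[1]-1.5)/4])
st=[(233,476),(415,449),(483,281),(371,138),(191,163),(121,332)]
pn=[(331,558),(545,388),(506,128),(259,30),(46,191),(80,458)]
gw=[((110,445),-48),((465,470),48)]
def f(p):
    P=lambda a,r,z:proj("top",[p[0]+r*cos(a),p[1]+r*sin(a),z])
    e=[P(p[2]+k*pi/3,.115,.067)-U(u) for k,u in enumerate(st)]+[P(p[2]+(k+.5)*pi/3,.160,.135)-U(u) for k,u in enumerate(pn)]
    e+=[P(p[3]+np.radians(a),.147,.085)-U(u) for u,a in gw]+[P(0,0,.09)-U((300,301))]
    return np.concatenate(e)
s=least_squares(f,[.64,.126,2.74,3.07],loss="soft_l1"); print(s.x.round(4),np.degrees(s.x[2:]).round(1),f(s.x).round(1))
np.save("c.npy",s.x)
E
python3 fit2.py; python3 - <<'E'
from h import *
e,n=ellipse("top",(50,80,20),(95,255,140),(380,260,450,320)); print(e,n,atz("top",e[0],.010).round(4))
A=atz("top",e[0],.010); 
mv([A[0],A[1],.2],pi/2); s=sense(); print(s["time_s"],s["joint_pos"].round(2),s["tool_pos"],F())
shot("side","probe.png",(250,200,450,420),3)
e,n=ellipse("side",(50,80,20),(95,255,140),(270,320,360,380)); print(e,n,atz("side",e[0],.010).round(4))
E
```

```text
[0.6398 0.1225 2.7411 3.0489] [157.1 174.7] [-0.2 -0.1  0.2  0.1  0.3 -0.4  0.  -0.3 -0.2 -0.2 -0.4 -0.3  0.3  0.2
  0.2  0.7  0.1 -0.3 -0.1 -0.4 -0.1  0.1 -0.1 -0.1 -0.1  0.6  0.1  0.8
 -0.  -0.2]
((413.01055908203125, 290.41668701171875), (36.29551315307617, 36.941097259521484), 134.66993713378906) 654 [ 0.4721 -0.2155  0.01  ]
3.1917 [ 0.4   0.23 -0.11  2.    0.03  0.91 -1.3 ] [ 0.47199735 -0.21643142  0.35510622] [ 0.    0.32 -0.2 ]
((318.37066650390625, 349.5113830566406), (29.383159637451172, 42.58641815185547), 100.94817352294922) 327 [ 0.4762 -0.221   0.01  ]
```

View pics/probe.png

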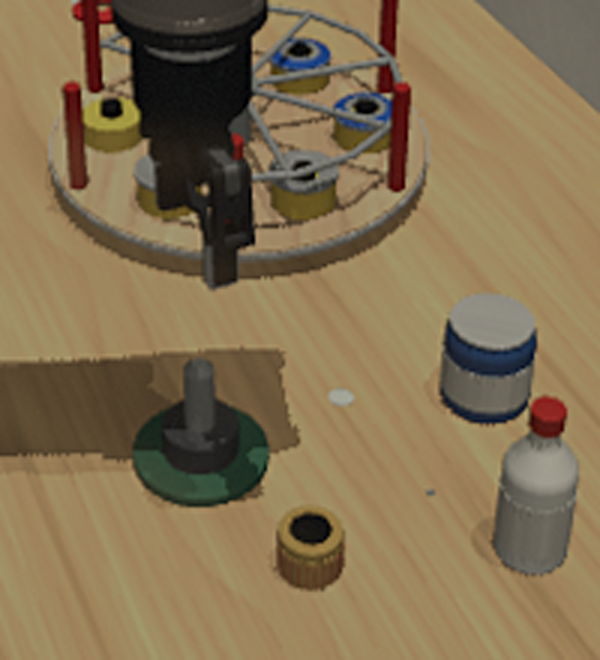

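```bash
cat > probe.py <<'E'
from h import *
A=np.array([.472,-.2160])
for jaw in(pi/2,0):
    d=np.array([cos(jaw),sin(jaw)])
    mv([*A,.2],jaw); mv([*A,.078],jaw,.15); hold(.3); f0=F(); print("t0",sense()["tool_pos"].round(4),f0)
    gripper_close(20); hold(.2); off=0
    for i in range(5):
        f=(F()-f0)[:2]@d; print("  off %.4f force %.2f"%(off,f),sense()["tool_pos"].round(4),round(sense()["gripper_width"],4))
        if abs(f)<1.5: break
        st=.0006*np.sign(f); off+=st; A=A+d*st; mv([*A,.078],jaw,.02); hold(.2)
    ungrasp(); hold(.2); mv([*A,.2],jaw,.2)
print(A,sense()["time_s"])
E
python3 probe.py
```

```text
t0 [ 0.4721 -0.216   0.2335] [ 0.46 -0.82  0.84]
  off 0.0000 force -5.09 [ 0.4719 -0.217   0.2332] 0.0211
  off -0.0006 force -5.27 [ 0.472  -0.217   0.2332] 0.021
  off -0.0012 force -0.80 [ 0.472  -0.2172  0.2332] 0.0214
t0 [ 0.4721 -0.2173  0.2335] [ 1.    0.44 -0.95]
  off 0.0000 force -3.98 [ 0.4718 -0.2172  0.233 ] 0.0211
  off -0.0006 force 1.56 [ 0.4716 -0.2172  0.2331] 0.0213
  off 0.0000 force -3.38 [ 0.4718 -0.2172  0.233 ] 0.0213
  off -0.0006 force 3.25 [ 0.4716 -0.2172  0.2331] 0.0213
  off 0.0000 force -0.40 [ 0.4718 -0.2172  0.2331] 0.0214
[ 0.472  -0.2172] 14.9833
```

Both probe directions settle at the arbor axis (0.4717, −0.2172), within 2 mm of the camera's estimate. Now I'll turn the first dished spring to the opening and pick it.

```bash
cat > ops.py <<'E'
from h import *
import json,os
S=json.load(open("st.json")) if os.path.exists("st.json") else dict(zip(["cx","cy","rot","open"],np.load("c.npy").tolist()))
AR=np.array([.4717,-.2172]); C=np.array([S["cx"],S["cy"]])
save=lambda:json.dump(S,open("st.json","w"))
def turn(bay):
    """lead a pin round so that the bay comes to the opening"""
    d=(S["open"]-(S["rot"]+bay*pi/3)+pi)%(2*pi)-pi
    pins=[S["rot"]+(k+.5)*pi/3 for k in range(6)]
    P=lambda a,z:[C[0]+.160*cos(a),C[1]+.160*sin(a),z]
    n=max(1,int(np.ceil(abs(d)/np.radians(12)))); best=None
    for a0 in pins:
        for k in range(-3,4):
            qs=[inverse_kinematics([*P(a0+d*t,.125)[:2],.125+G],[0,pi/2,a0+d*t+k*pi]) for t in np.linspace(0,1,5)]
            if any(q is None for q in qs): continue
            qs=np.array(qs)
            if np.abs(qs[:,6]).max()>2.6 or np.abs(np.diff(qs,axis=0)).max()>1: continue
            c=np.abs(qs[0]-sense()["joint_pos"]).max()+np.abs(np.diff(qs,axis=0)).sum(0).max()
            if best is None or c<best[0]: best=(c,a0,k)
    _,a0,k=best
    fr=lambda a:[0,pi/2,a+k*pi]
    p=P(a0,.20); p[2]+=G; move_pose(p,fr(a0)); p[2]=.122+G; line_to(p,feed=.15); gripper_close(30)
    for i in range(1,n+1):
        a=a0+d*i/n; p=P(a,.122+G); line_to(p,feed=.15,frame=fr(a))
    hold(.2); T=np.array(sense()["tool_pos"])[:2]-C; w=sense()["gripper_width"]
    ungrasp(); p[2]=.20+G; line_to(p,feed=.25)
    S["rot"]+=(np.arctan2(T[1],T[0])-a0+pi)%(2*pi)-pi; save()
    print("turn",round(np.degrees(d),1),"pin width",round(w,4),"r",np.linalg.norm(T).round(4),"rot",round(np.degrees(S["rot"]),1),"F",F(),"t",round(sense()["time_s"],1))
def pick(rimz):
    b=S["open"]; p=[C[0]+.115*cos(b),C[1]+.115*sin(b)]; z=rimz-.004
    mv([*p,.20],b+pi/2); mv([*p,z],0,.15); gripper_close(20); w1=sense()["gripper_width"]; ungrasp()
    mv([*p,z],b); gripper_close(50); hold(.2); w2=sense()["gripper_width"]
    mv([*p,.11],0,.08); mv([*p,.22],0,.25)
    print("pick widths",round(w1,4),round(w2,4),"lifted",round(sense()["gripper_width"],4),"F",F(),"t",round(sense()["time_s"],1))
def place(rimz):
    z=rimz-.004
    mv([*AR,.22],S["open"]); mv([*AR,.105],0,.2); hold(.2); f0=F()
    for zz in(.088,.076,z+.012,z+.003,z+.0007):
        if zz>.1: continue
        mv([*AR,zz],0,.06); f=F()-f0; print("  z",round(zz,4),"dF",f)
        if abs(f[2])>15: print("BLOCKED"); return False
    hold(.2); ungrasp(); hold(.2); mv([*AR,.22],0,.2); print("placed t",round(sense()["time_s"],1)); return True
E
python3 - <<'E'
from ops import *
turn(1); shot("top","t1.png",(205,150,355,300),4)
pick(.061); shot("side","t2.png",(220,130,420,330),3)
E
```

```text
turn -42.4 pin width 0.0153 r 0.1601 rot 115.0 F [ 0.51 -0.26  0.47] t 20.3
pick widths 0.0576 0.0565 lifted 0.0565 F [-0.19  0.2  -1.4 ] t 26.6
```

View pics/t2.png

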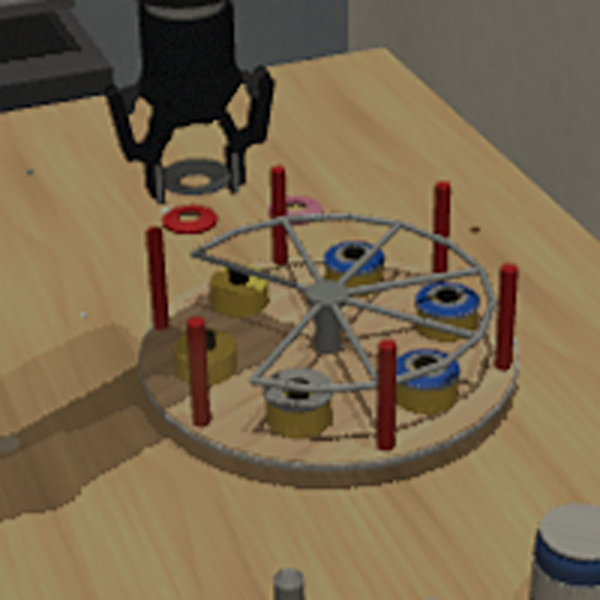

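The dished spring is held level near the fingertips, and bay 1 is now bare. Placing it on the seat.

```bash
python3 - <<'E'
from ops import *
ok=place(.041)
if ok:
    turn(3)
shot("side","p1.png",(270,290,430,410),5)
E
```

```text
z 0.088 dF [ 1.76  0.77 -0.36]
  z 0.076 dF [ 0.84  0.13 -0.6 ]
  z 0.049 dF [-0.51 -0.1  -0.45]
  z 0.04 dF [-0.11  0.08 -0.72]
  z 0.0377 dF [-0.09 -0.74 -0.34]
placed t 32.7
turn -120.3 pin width 0.0152 r 0.1595 rot -5.3 F [-0.88  0.36 -0.42] t 40.8
```

View pics/p1.png

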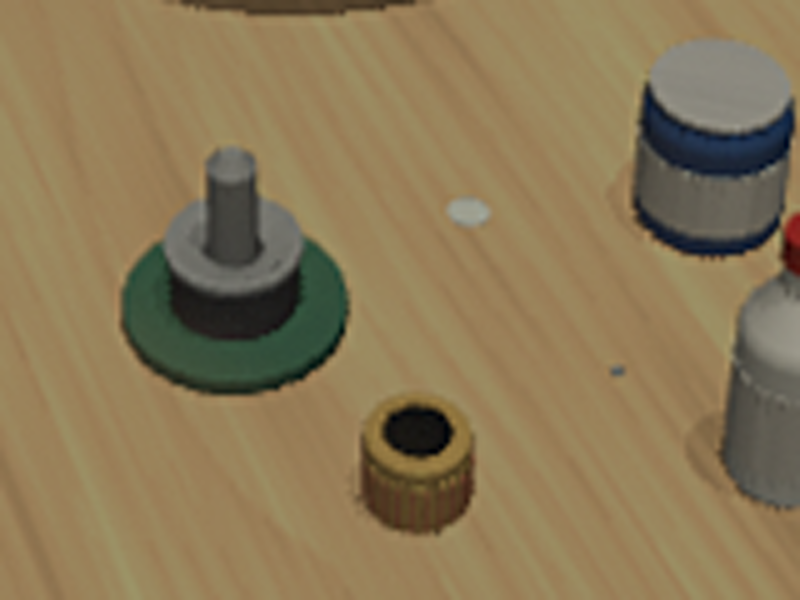

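The dished spring lies flat on the seat, around the arbor. Next is the domed one.

```bash
python3 - <<'E'
from ops import *
pick(.057)
if sense()["gripper_width"]>.05 and place(.045): turn(2)
shot("side","p2.png",(270,190,430,410),3)
E
```

```text
pick widths 0.0576 0.0561 lifted 0.0565 F [-0.49 -0.38 -0.5 ] t 47.0
  z 0.088 dF [ 0.53 -0.62 -0.79]
  z 0.076 dF [ 0.15 -0.17 -0.08]
  z 0.053 dF [-0.33  0.04 -0.73]
  z 0.044 dF [2.29 0.12 2.77]
  z 0.0417 dF [-0.11  0.91 14.19]
placed t 53.0
turn 59.9 pin width 0.0154 r 0.1599 rot 54.1 F [-0.28  0.   -0.76] t 59.0
```

View pics/p2.png

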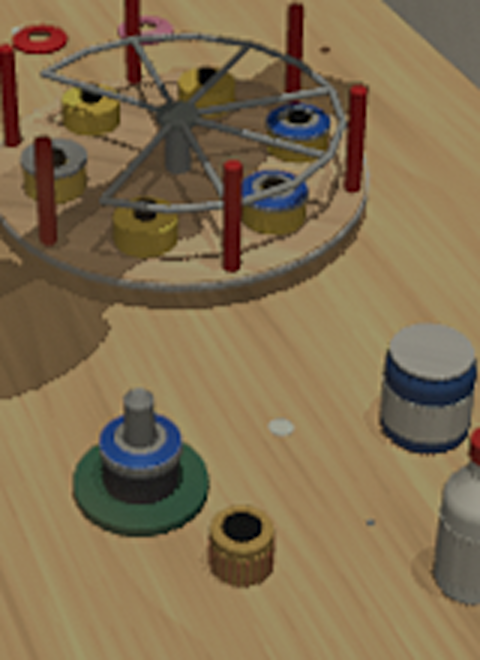

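The first pair is seated rim to rim. On to the second dished spring, then turn bay 4 (domed) to the opening.

```bash
python3 - <<'E'
from ops import *
pick(.061)
if sense()["gripper_width"]>.05 and place(.0575): turn(4)
shot("side","p3.png",(270,190,430,410),3)
E
```

```text
pick widths 0.0569 0.0562 lifted 0.0561 F [ 0.02  0.15 -2.03] t 65.2
  z 0.088 dF [ 0.07 -0.24  0.27]
  z 0.076 dF [ 0.89  0.43 -0.04]
  z 0.0655 dF [ 0.8  -0.55  0.55]
  z 0.0565 dF [ 1.15 -0.62  0.47]
  z 0.0542 dF [-5.06  1.63 24.07]
BLOCKED
```

View pics/p3.png

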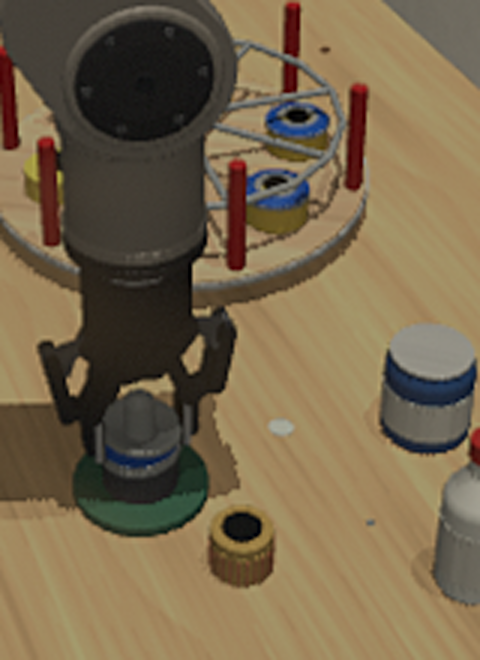

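Contact came only at full depth, about 1 mm early, so the spring is already on the pack. Raise slightly, release, turn and look.

```bash
python3 - <<'E'
from ops import *
mv([*AR,.0552],0,.02); hold(.2); print(F()); ungrasp(); hold(.2); mv([*AR,.22],0,.2)
turn(4)
shot("side","p4.png",(270,190,430,410),3)
E
```

```text
[-1.59  0.1   8.74]
turn -119.4 pin width 0.0148 r 0.1595 rot -65.3 F [-0.58  0.48 -0.46] t 79.2
```

View pics/p4.png

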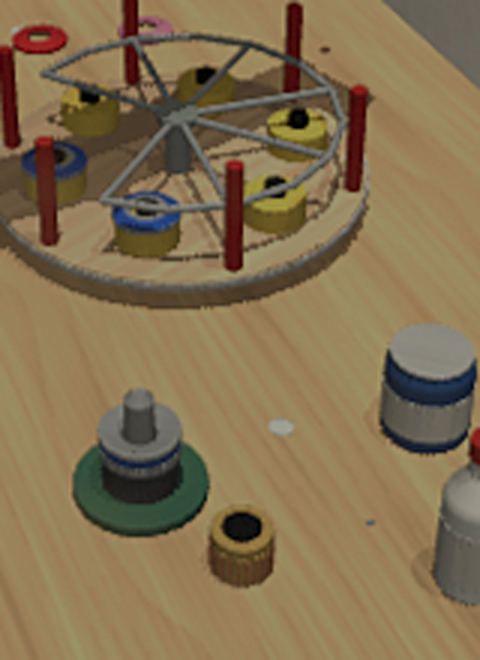

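Three springs are stacked. Next the last domed one, then re-measure the cap.

```bash
python3 - <<'E'
from ops import *
pick(.057)
if sense()["gripper_width"]>.05 and place(.0622):
    b=S["open"]; mv([C[0]+.1*cos(b),C[1]+.1*sin(b),.25],b)
    read_camera("side"); read_camera("top")
    for i in range(3):
        a,b=pinpoint("side","cap"),pinpoint("top","cap"); print([(np.round(q["point"],1),round(q["confidence"],2)) for q in a[:2]+b[:2]])
        if a and b: X,e=tri(a[0]["point"],b[0]["point"]); print(X.round(4),round(e,4))
        read_camera("side"); read_camera("top")
    e,n=ellipse("top",(12,60,50),(28,255,200),(435,255,490,300)); print("ellipse",e,n,atz("top",e[0],.036).round(4))
    m=masks_of("top","cap"); 
    if m: print("mask pt",m[0]["point"],m[0]["pixels"].sum(),cv2.boundingRect(m[0]["pixels"].astype(np.uint8)))
    m=masks_of("side","cap"); 
    if m: print("mask pt",m[0]["point"],m[0]["pixels"].sum(),cv2.boundingRect(m[0]["pixels"].astype(np.uint8)))
shot("side","p5.png",(270,190,430,410),3)
E
```

```text
pick widths 0.0571 0.0561 lifted 0.0562 F [ 0.07  0.48 -0.6 ] t 85.4
  z 0.088 dF [-1.3   1.39 -0.06]
  z 0.076 dF [-0.56 -1.06  0.07]
  z 0.0702 dF [-0.27 -1.32 -0.85]
  z 0.0612 dF [ 1.12 -1.26  8.36]
  z 0.0589 dF [-4.66  0.74 26.95]
BLOCKED
```

View pics/p5.png

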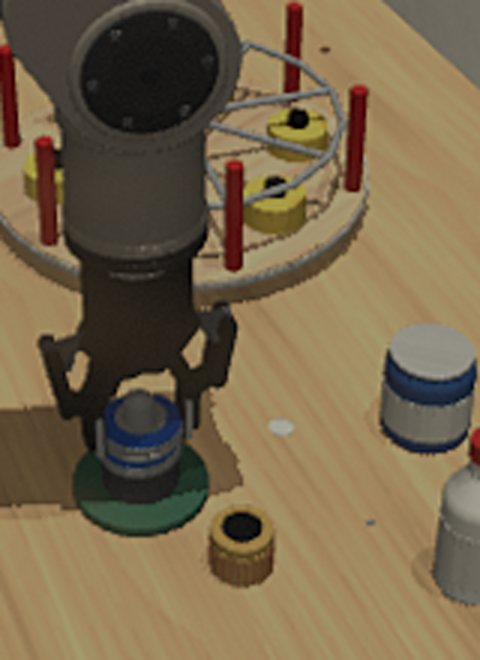

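This matches the first domed spring, which also touched about 3 mm early because it sits lower in the grip. Raise slightly, release, back off and measure.

```bash
python3 - <<'E'
from ops import *
mv([*AR,.0605],0,.02); hold(.2); print(F()); ungrasp(); hold(.2); mv([*AR,.22],0,.2)
b=S["open"]; mv([C[0]+.1*cos(b),C[1]+.1*sin(b),.25],b)
for i in range(2):
    read_camera("side"); read_camera("top")
    for k in("cap","seat","spring1"):
        a,b=pinpoint("side",k),pinpoint("top",k); print(k,[(np.round(q["point"],1).tolist(),round(q["confidence"],2)) for q in a[:3]+b[:3]])
        if a and b: X,e=tri(a[0]["point"],b[0]["point"]); print(X.round(4),round(e,4))
e,n=ellipse("top",(12,60,50),(28,255,200),(445,262,480,295)); print("ellipse",e,n,atz("top",e[0],.036).round(4))
for c in("top","side"):
    m=masks_of(c,"cap")
    if m: print("mask",m[0]["point"],m[0]["pixels"].sum(),cv2.boundingRect(m[0]["pixels"].astype(np.uint8)))
a=read_camera("side")[190:410,270:430,::-1]; b=read_camera("top")[255:310,385:490,::-1]
cv2.imwrite("pics/p6.png",np.hstack([cv2.resize(a,(400,550),interpolation=cv2.INTER_CUBIC),cv2.copyMakeBorder(cv2.resize(b,(400,210),interpolation=cv2.INTER_CUBIC),0,340,0,0,0)]))
E
```

```text
[ 0.51 -0.92  7.93]
cap [([321.0, 329.4], 0.67), ([316.3, 338.5], 0.64), ([350.6, 376.5], 0.58), ([448.7, 273.4], 0.63)]
[ 0.4881 -0.2754  0.1155] 0.0483
seat [([314.8, 340.2], 0.57), ([412.4, 287.5], 0.86)]
[ 0.4763 -0.2097  0.0281] 0.007
spring1 [([322.8, 260.4], 0.62), ([316.7, 340.4], 0.62), ([315.7, 329.6], 0.59), ([157.7, 241.2], 0.92), ([416.4, 287.8], 0.7), ([317.0, 251.9], 0.64)]
[ 0.7034  0.5102 -0.2903] 0.129
cap [([317.0, 341.0], 0.61), ([201.1, 219.8], 0.58), ([350.6, 376.7], 0.56), ([449.5, 274.6], 0.62), ([411.9, 288.9], 0.16)]
[ 0.4813 -0.282   0.0933] 0.0574
seat [([315.8, 341.6], 0.57), ([346.9, 378.8], 0.49), ([418.4, 289.1], 0.92)]
[ 0.4727 -0.2234  0.0372] 0.0054
spring1 [([318.9, 331.5], 0.62), ([319.5, 332.1], 0.6), ([283.0, 202.5], 0.6), ([156.7, 240.8], 0.87), ([414.9, 288.6], 0.82), ([169.4, 201.7], 0.63)]
[ 0.7495  0.6683 -0.7921] 0.1139Traceback (most recent call last):
  File "<stdin>", line 9, in <module>
  File "h.py", line 39, in ellipse
    p=cv2.findNonZero(m); return cv2.fitEllipse(cv2.convexHull(p)),int((m>0).sum())
                                 ~~~~~~~~~~~~~~^^^^^^^^^^^^^^^^^^^
cv2.error: OpenCV(4.12.0) /io/opencv/modules/imgproc/src/shapedescr.cpp:361: error: (-201:Incorrect size of input array) There should be at least 5 points to fit the ellipse in function 'fitEllipseNoDirect'
```

The cap has been knocked aside: in the top view it is now at about (449,274), before at (458.6,277). Looking again.

```bash
python3 - <<'E'
from ops import *
for i in range(3):
    X,e=tri([(350.6,376.5),(350.6,376.7)][i%2],[(448.7,273.4),(449.5,274.6),(449.1,274)][i]); print(X.round(4),round(e,4))
A=read_camera("side"); B=read_camera("top")
for c in("top","side"):
    m=masks_of(c,"cap")
    for q in m[:2]: print("mask",c,q["confidence"],np.round(q["point"],1),q["pixels"].sum(),cv2.boundingRect(q["pixels"].astype(np.uint8)))
a=A[190:410,270:430,::-1]; b=B[255:310,385:490,::-1]
cv2.imwrite("pics/p6.png",np.hstack([cv2.resize(a,(400,550),interpolation=cv2.INTER_CUBIC),cv2.copyMakeBorder(cv2.resize(b,(400,210),interpolation=cv2.INTER_CUBIC),0,340,0,0,0)]))
print(sense()["time_s"])
E
```

```text
[ 0.5135 -0.3119  0.0022] 0.0021
[ 0.5114 -0.3137  0.0041] 0.0003
[ 0.5125 -0.3128  0.0034] 0.0009
mask top 0.76 [452.2 271.6] 281 (440, 266, 20, 18)
mask side 0.94 [350.6 370.5] 532 (339, 358, 23, 28)
mask side 0.31 [410.7 319.2] 1128 (397, 298, 32, 43)
93.7333
```

View pics/p6.png

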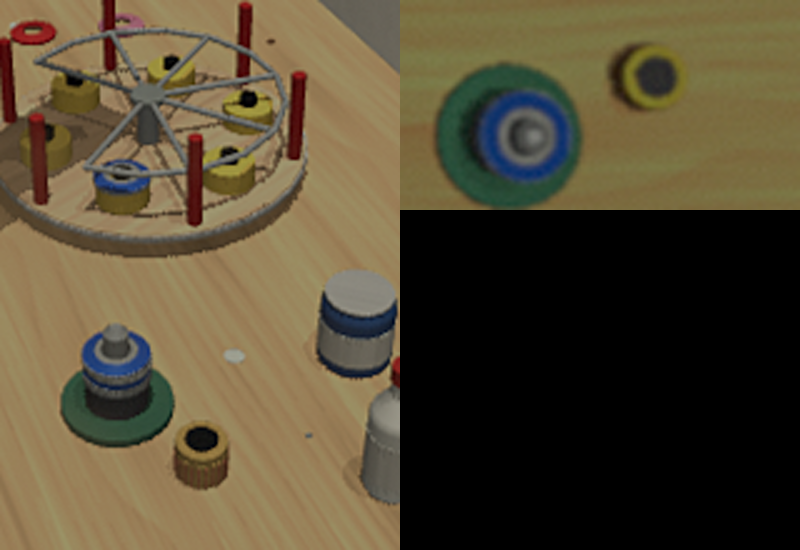

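The pack is complete: four springs, blue on top, with the domed spare still in its bay. The cap is upright with its top at about (451.4,274.6) in the top view. Now squeeze it from two directions, then pick it.

```bash
python3 - <<'E'
from ops import *
P=atz("top",(451.4,274.6),.036)[:2]+[-.0004,-.0017]; d=AR-P; a=np.arctan2(d[1],d[0]); print(P,np.linalg.norm(d),np.degrees(a))
if .09<np.linalg.norm(d)<.13:
    z=.027
    mv([*P,.22],a); mv([*P,z],0,.15); hold(.1); print(F()); gripper_close(20); print(sense()["gripper_width"]); ungrasp()
    mv([*P,z],a+pi/2); gripper_close(50); hold(.2); print(sense()["gripper_width"],F())
    mv([*P,.2],0,.15); hold(.2); print("lift",sense()["gripper_width"],F())
    mv([*AR,.2],a+pi/2); mv([*AR,.13],0,.15); hold(.2); f0=F()
    for zz in(.117,.108,.099,.0965,.0948):
        mv([*AR,zz],0,.05); f=F()-f0; print(zz,f)
        if abs(f[2])>12: print("contact"); break
    shot("side","cap.png",(270,190,430,410),3)
E
```

```text
[ 0.5099553  -0.31184424] 0.1020832952953341 112.00860803312368
[-0.56 -0.31 -0.04]
0.04316256272327497
0.0425214571873393 [-1.29  1.17  5.7 ]
lift 0.043032132627058864 [ 0.44 -0.73 -1.36]
0.117 [-0.01  0.63 -1.26]
0.108 [ 0.49  0.53 -0.58]
0.099 [ 0.13  0.23 -1.27]
0.0965 [ 0.68  1.29 -0.02]
0.0948 [ 0.74  1.52 -0.4 ]
```

View pics/cap.png

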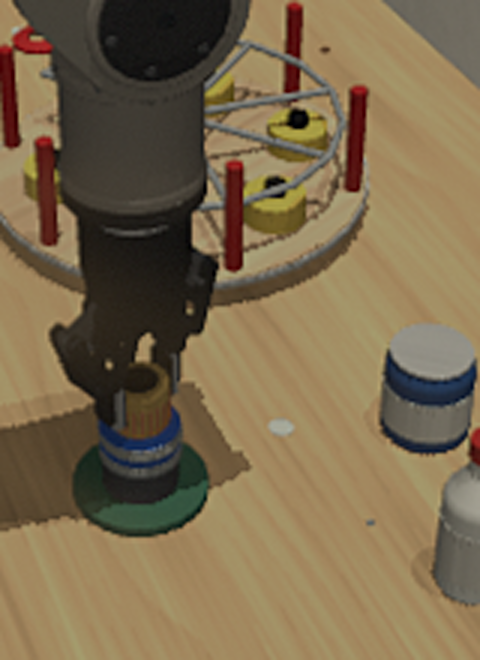

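The cap is over the arbor, about 1 mm above the pack. Lower it to contact, release, retreat and check.

```bash
python3 - <<'E'
from ops import *
for zz in(.094,.0932,.0924):
    mv([*AR,zz],0,.02); f=F(); print(zz,f)
    if f[2]>4: break
hold(.2); ungrasp(); hold(.3); mv([*AR,.25],0,.15)
b=S["open"]; mv([C[0]+.1*cos(b),C[1]+.1*sin(b),.25],b); hold(.3)
A=read_camera("side"); B=read_camera("top")
for k in("cap","ink_tin","glue","brush_jar"):
    p,q=pinpoint("side",k),pinpoint("top",k); print(k,[(np.round(r["point"],1).tolist(),round(r["confidence"],2)) for r in p[:1]+q[:1]], [x.round(4) if hasattr(x,'round') else x for x in (tri(p[0]["point"],q[0]["point"]) if p and q else ())])
print("expected cap",proj("side",[*AR,.067]),proj("top",[*AR,.067]),F(),sense()["time_s"])
a=A[190:410,270:430,::-1]; b=B[255:310,385:490,::-1]
cv2.imwrite("pics/end.png",np.hstack([cv2.resize(a,(400,550),interpolation=cv2.INTER_CUBIC),cv2.copyMakeBorder(cv2.resize(b,(400,210),interpolation=cv2.INTER_CUBIC),0,340,0,0,0)]))
E
```

```text
0.094 [-2.08  0.05  3.5 ]
0.0932 [-6.2   0.69 18.68]
cap [([316.4, 329.2], 0.76), ([420.3, 290.9], 0.71)] [array([ 0.4715, -0.222 ,  0.0715]), np.float64(0.0016)]
ink_tin [([410.7, 332.8], 0.58), ([412.9, 208.8], 0.6)] [array([ 0.6945, -0.2297, -0.0113]), np.float64(0.0117)]
glue [([426.2, 381.3], 0.62), ([472.2, 219.5], 0.93)] [array([ 6.538e-01, -3.803e-01,  1.000e-04]), np.float64(0.0041)]
brush_jar [([205.5, 219.2], 0.9), ([161.4, 344.7], 0.71)] [array([0.3529, 0.4319, 0.0093]), np.float64(0.0117)]
expected cap [315.34804416 329.37480624] [418.0786412  290.55009011] [ 0.34 -0.23  0.22] 108.9917
```

View pics/end.png

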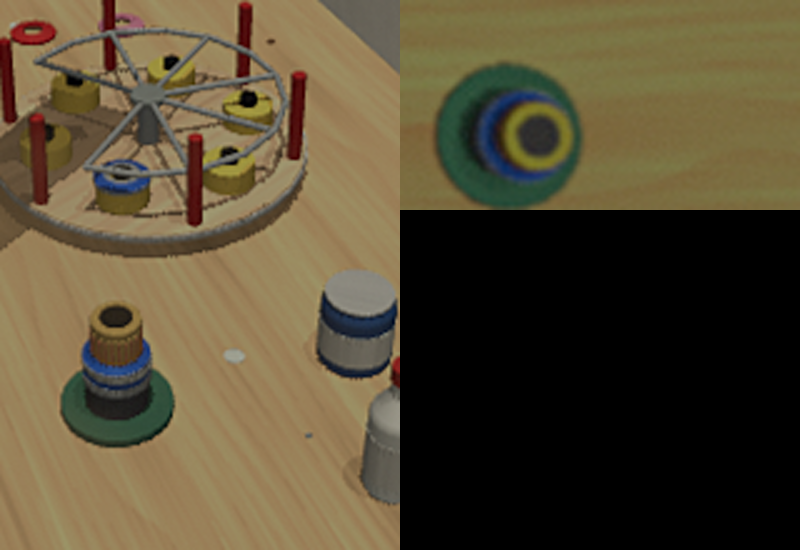

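```bash
python3 -c "
from bench import *
job_done(); print(sense()['time_s'])"
```

```text
the job is handed in; nothing more can be done
the job is handed in; nothing more can be done
```

The spring pack is built and the job is handed in at about 109 s, but no verdict comes back. On the arbor, from the seat up, are dished, domed, dished, domed, with the brass cap on top. There were 5 springs (3 domed, 2 dished), so they made two pairs. The spare domed spring is still in the carousel. The cap was knocked aside partway through, so I measured its position again before picking it.

**Last checks that agreed:**
- **Pack and cap:** the final pictures show the pack and cap upright and centred. The cap touched the pack within 1 mm of the expected height.
- **Gripper:** it was open, well clear of everything, with almost no force reading.

**Checks that were off:**
- **Early contact:** the third and fourth springs touched down 1 and 3–4 mm earlier than computed, with up to 27 N. I raised the arm slightly before letting go, and the pictures showed both seated.
- **Cap position:** the detector put the cap about 4.5 mm above its expected height and 5 mm to the side. That is within the detector's scatter and does not fit the touch reading or the picture, so I did not correct for it.
- **Tin, bottle and cup:** the robot never went near them. The tin and bottle measured within about 6 mm sideways of their start, though the tin's reading was poor (the two views disagreed by 12 mm). The cup had only a top-view reading at the start, and that moved by about 3 pixels.

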